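# Ready the oil samples for the particle counter

## Task

Get the oil samples ready for the particle counter. First pull the dust plug out of the counter's inlet coupling and leave it in the steel parts tray; then stir up the settled particles: take the jars one after another from your left to your right (the order in which they were drawn), turn each upside down with the lid facing steeply down, keep it so for a good two seconds, and gently stand it upright on the black rubber mat. At the end all the jars stand upright on the mat, the plug lies in the tray, and the other things on the bench have been left alone.

Things in the scene. Friction and masses are not known exactly. Their poses are not given: they have to be found in the camera images.
- counter: Bench particle counter: a grey case 200 mm deep (its x), 240 mm wide (its y), top at 120 mm, fixed to the bench; its front with the display faces its -x. Origin: centre of the underside. A carrying handle (120 mm long, up to 148 mm high) stands at the rear of its top.
- coupling_mouth (a point): Centre of the mouth of the inlet coupling, a square aluminium block 50 x 50 x 30 mm on the counter's top, 60 mm in front of its centre; z points up out of the mouth, 150 mm above the bench. Two sprung balls inside snap into the plug's groove: it comes out straight up with a pull of 10 to 20 N over the first 6 mm, then slides free (26 mm in all).
- plug: Aluminium dust plug, 70 mm long, 60 g, at the start fully home in the coupling. Origin: centre of its spigot's tip; z runs along it to the grip end. Spigot 20 mm diameter, 26 mm long; collar 38 mm diameter from 26 to 31 mm, resting on the block (tip 26 mm below the mouth); ribbed round grip 28 mm diameter from 31 to 70 mm.
- plug_grip (a point): The middle of the plug's grip, on its axis, 53 mm from the spigot's tip; axes as plug.
- tray: Open steel parts tray, outside 140 mm (its x) x 160 mm (its y), 28 mm high, walls and floor about 4 mm thick, fixed to the bench, empty. Origin: centre of the underside.
- mat: Black ribbed rubber mat, 150 mm (its x) x 340 mm (its y), 4 mm thick, fixed to the bench between robot and jars, empty at the start. Origin: centre of the underside.
- S1: Closed clear sample jar with brown oil and a white screw lid, upright on the bench in the left place of the row (left = the robot's left, +y); may be absent. Round body 60 mm diameter, 58 mm high, then the lid, 55 mm diameter, up to 78 mm; 140 to 260 g, centre of mass 27 mm up. Origin: centre of its base; z points to the lid.
- S2: Closed clear sample jar with brown oil and a white screw lid, upright on the bench in the middle place of the row (left = the robot's left, +y); may be absent. Round body 60 mm diameter, 58 mm high, then the lid, 55 mm diameter, up to 78 mm; 140 to 260 g, centre of mass 27 mm up. Origin: centre of its base; z points to the lid.
- S3: Closed clear sample jar with brown oil and a white screw lid, upright on the bench in the right place of the row (left = the robot's left, +y); may be absent. Round body 60 mm diameter, 58 mm high, then the lid, 55 mm diameter, up to 78 mm; 140 to 260 g, centre of mass 27 mm up. Origin: centre of its base; z points to the lid.
- oiler: Bystander, not part of the job: white squeeze bottle with a pointed spout, 50 mm diameter, 165 mm tall. Origin: centre of its underside.
- tin: Bystander, not part of the job: black and blue tin, 103 mm diameter, 117 mm tall. Origin: centre of its underside.
- housing: Bystander, not part of the job: dark cast valve housing about 80 x 130 x 95 mm, 1.6 kg. Origin: centre of its underside.
- bearing: Bystander, not part of the job: steel bearing ring, 84 mm diameter, 20 mm high, lying flat. Origin: centre of its underside.
- spanner: Bystander, not part of the job: open spanner, 150 mm, lying flat. Origin: on its long axis.
- tube: Bystander, not part of the job: upright cardboard tube, 48 mm diameter, 75 mm tall. Origin: centre of its underside.
- piston: Bystander, not part of the job: upright steel piston, 44 mm diameter, 50 mm tall. Origin: centre of its underside.
Mind the look-alikes: they are no part of the job. Leave any blue or pink look-alike of the tray alone.

How it is judged:
By the outcome, as a careful person would: the job done as asked, in the order asked, and still so for the second after the job is handed in, with the robot touching nothing.
Of S1, S2, S3 only 2 to 3 are there at a start; the rules pass over those that are not, and their reading is None.
At some moment in a run one of S1, S2, S3 may be knocked a few centimetres aside while the robot is not near it.
It also fails if it takes over 210 s, if anything falls off the work surface, if the arm or the gripper's body presses on something with over 40 N, if the wrist force passes 120 N, or if a joint passes its speed limit or range.

## Robot

A 6-joint arm with a two-finger parallel gripper is mounted at the origin on the work surface. World frame = base frame: x ahead of the robot, y to its left, z up, the work surface at z = 0. Lengths are in mm, angles in degrees, forces in N, time in s.
With the tool pointing down it reaches from about 325 to 775 mm from the base axis. Payload 9.3 kg.
Tool frame: the origin (TCP) lies at the very end of the fingers, on their centre line; the grasp point (between the pads) lies 19 mm behind it (robot.grip_depth is the distance from the TCP to the grasp point, in mm); z points along the fingers, y is the line along which they close (so a half turn about z gives the same grasp; the last joint's range is limited). The gripper opens to 85 mm and grips with 20 to 120 N. Pads are 22 mm wide; open, the fingers measure 114 mm over their backs; the gripper's body (76 mm by 85 mm) begins 54 mm behind the grasp point. The pads swing forward as they close: fully open they stand 13 mm farther back than shut.
Start: joints at [56.345, 14.817, 1.232, 76.415, 0, 81.257], TCP at [231.677, 498.821, 231.279] pointing down, gripper open.
Joint ranges: [-174.27, 174.27], [-52.1, 104.24], [-59.71, 78.15], [-110.17, 111.67], [-87.03, 83.33], [-180, 180]. Speed limits (degrees/s): [127.2, 127.2, 159.86, 180, 180, 180].

## Interface

Orientations are given as a 3x3 rotation matrix whose columns are the frame's x, y, z axes.
In Python, from plant import robot, camera, calibration gives the robot as it stands. Calls block until the motion is done:
- robot.reach(position, orientation): joint-space move of the TCP to a pose.
- robot.move_linear(position, v=150, ori=None, f_stop=None): straight line of the TCP; ori=None keeps the orientation; v is the mean speed in mm/s. With f_stop (N) it stops when the force on the tool has changed by that much, and returns True; else False.
- robot.move_j(angles): joint-space move.
- robot.command_gripper(opening, grasp_force=None): opening from 0.0 (shut) to 1.0 (fully open); grasp_force is the grip in N (None keeps the last); returns when the fingers have stopped.
- robot.wait(seconds).
- robot.solve_ik(position, orientation): joint angles nearest the present ones, or None.
- camera(name): name is "side" or "top"; returns the picture (400x640x3 uint8, blue, green, red); there is no depth.
- calibration(name): a dict with "fx", "fy", "cx", "cy" (pixels), "R" (3x3) and "t" (3): a world point X has camera coordinates R X + t. Camera axes: x right, y down, z forward; pixel columns grow to the right and rows downward; lengths in mm; the calibration is good to about 2 mm. A picture is of the moment at which its call begins. calibration takes no time and is no camera call.
A pose or a line that the arm cannot do raises robot.MotionError and nothing moves.
- robot.finish_job(): hands the job in; it is judged then, once.
Readings, each from a call of its own:
- robot.current_time(): time.
- robot.current_joint_pos(): joint angles.
- robot.current_joint_vel(): joint speeds.
- robot.current_joint_torque(): joint torques, N m.
- robot.current_tool_pos(): TCP position.
- robot.current_tool_rot(): TCP orientation.
- robot.current_contact_force(): force on the tool from outside, world axes, zero at the start.
- robot.current_torque(): the same for the moment, N m.
- robot.current_width(): opening from 0.0 (shut) to 1.0 (fully open).
- robot.current_grip_force(): force on a finger pad.
Only numpy, scipy, OpenCV 4.12 (cv2) and the standard library are available. Lean on these libraries where they do the work, as an engineer would, in place of code of your own. Each camera call takes 0.05 s, during which the arm holds its last target. There are 200 camera calls.

## Working session

There is one attempt and no reset: what is moved stays moved. The work goes in short steps, each a Python script; the robot and the scene stay as the last script left them, time stands still between calls to the robot, and variables do not carry over. Pictures are saved under pics/ and viewed, at most 14 in all, crops included, and the job is handed in when it is done.

```bash
ls; mkdir -p pics; python3 - <<'E'
from plant import robot,camera,calibration
import cv2
for n in("top","side"):
    cv2.imwrite(f"pics/{n}0.png",camera(n)); c=calibration(n); print(n,c)
print(robot.current_tool_rot(),robot.current_time())
E
```

```text
pics
top {'fx': 373.79283648596146, 'fy': 373.79283648596146, 'cx': 316.2337794020961, 'cy': 202.1375984033875, 'R': array([[-0.01302553, -0.99991465,  0.0010167 ],
       [-0.97217587,  0.01242634, -0.23392236],
       [ 0.23388976, -0.00403537, -0.97225475]]), 't': array([ -19.48500088,  505.45626877, 1385.44815411])}
side {'fx': 403.7986931172532, 'fy': 403.7986931172532, 'cx': 316.38098302799955, 'cy': 197.4762414138101, 'R': array([[ 0.9956596 , -0.09080395,  0.02041093],
       [-0.0471282 , -0.68101594, -0.73075045],
       [ 0.0802552 ,  0.72661677, -0.68233948]]), 't': array([-460.53393111,   90.4312954 , 1422.4874654 ])}
[[-9.06960114e-01  4.21216045e-01 -6.28821529e-04]
 [ 4.21216481e-01  9.06959627e-01 -9.54273231e-04]
 [ 1.68360544e-04 -1.13035775e-03 -9.99999347e-01]] 0.1
```

View pics/top0.png

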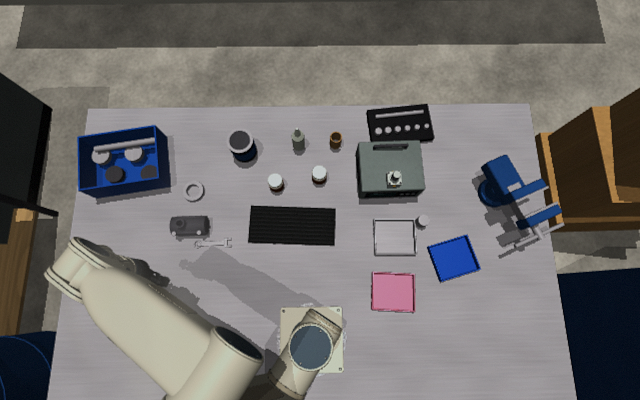

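View pics/side0.png

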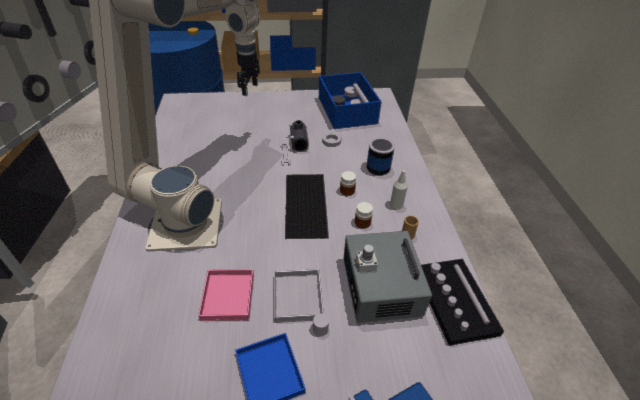

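The top view shows two jars at about (275,182) and (319,175), the plug at (394,178), the tray at (394,237) and the mat at (292,225). The piston sits beside the tray at (424,221). I'll enlarge these areas.

```bash
python3 - <<'E'
import cv2
a=cv2.imread("pics/top0.png")[120:270,235:435]; cv2.imwrite("pics/topc.png",cv2.resize(a,None,fx=4,fy=4,interpolation=cv2.INTER_CUBIC))
a=cv2.imread("pics/side0.png")[160:335,265:440]; cv2.imwrite("pics/sidec.png",cv2.resize(a,(600,600),interpolation=cv2.INTER_CUBIC))
E
```

```text
(no output)
```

View pics/topc.png

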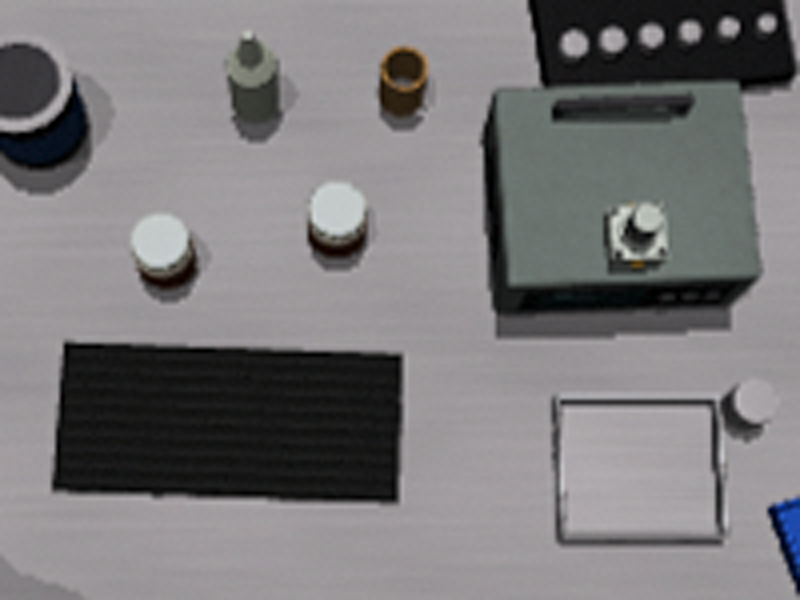

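View pics/sidec.png

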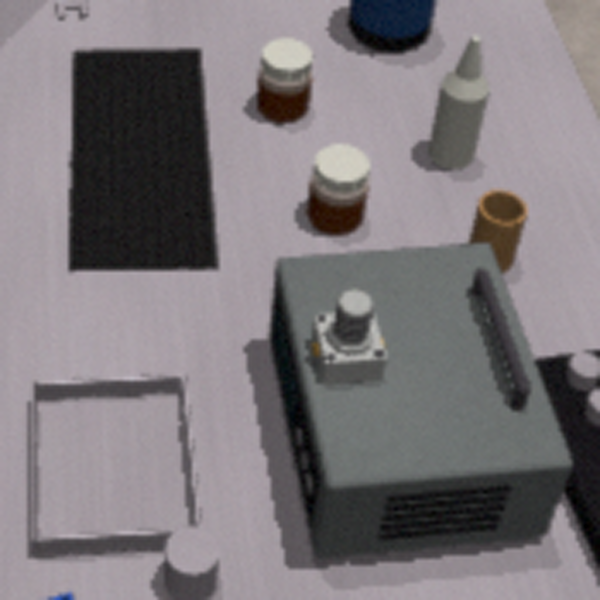

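The crops show the jar lids (top crop) at (160,240) and (337,211), and the plug end at (648,217). The tray rim and mat corners are clear. Next I'll convert these to positions.

```bash
cat > h.py <<'E'
import numpy as np, cv2
from plant import robot,camera,calibration
def pt(name,u,v,z):
    c=calibration(name); R,t=np.array(c["R"]),np.array(c["t"])
    d=R.T@np.array([(u-c["cx"])/c["fx"],(v-c["cy"])/c["fy"],1]); o=-R.T@t
    return o+d*(z-o[2])/d[2]
T=lambda u,v,z: pt("top",(u+.5)/4-.5+235,(v+.5)/4-.5+120,z)
S=lambda u,v,z: pt("side",(u+.5)*.29167-.5+265,(v+.5)*.29167-.5+160,z)
E
python3 - <<'E'
from h import *
np.set_printoptions(precision=0,suppress=True)
for n,a,b,z in [("A",(160,240),(287,55),78),("B",(337,211),(341,165),78),("plug",(648,217),(355,302),194)]:
    print(n,T(*a,z),S(*b,z))
print("case",*[T(*p,120) for p in [(507,285),(760,272),(740,82),(492,92)]])
print("case side",*[S(*p,120) for p in [(277,262),(315,478),(570,465),(490,245)]])
print("tray",*[T(*p,28) for p in [(556,398),(720,398),(724,540),(560,540)]])
print("tray side",*[S(*p,28) for p in [(35,380),(185,376),(197,535),(32,545)]])
print("mat",*[T(*p,4) for p in [(65,343),(403,354),(398,501),(53,490)]])
print("mat side",*[S(*p,4) for p in [(73,50),(202,50),(216,268),(70,269)]])
print("piston",T(755,402,50),"tube",T(405,65,75),"oiler",T(249,37,165))
E
```

```text
A [593. 134.  78.] [593. 128.  78.]
B [620. -38.  78.] [621. -46.  78.]
plug [ 573. -313.  194.] [ 572. -317.  194.]
case [ 532. -195.  120.] [ 541. -432.  120.] [ 732. -428.  120.] [ 724. -188.  120.]
case side [ 530. -206.  120.] [ 528. -428.  120.] [ 730. -432.  120.] [ 726. -200.  120.]
tray [ 442. -250.   28.] [ 440. -410.   28.] [ 301. -404.   28.] [ 303. -247.   28.]
tray side [ 310. -250.   28.] [ 446. -256.   28.] [ 440. -416.   28.] [ 305. -415.   28.]
mat [509. 236.   4.] [ 493. -103.    4.] [346. -94.   4.] [361. 244.   4.]
mat side [361. 241.   4.] [513. 231.   4.] [ 491. -108.    4.] [346. -99.   4.]
piston [ 431. -438.   50.] tube [ 773. -108.   75.] oiler [764.  43. 165.]
```

```bash
cat >> h.py <<'E'
from scipy.spatial.transform import Rotation as Ro
def ori(a,psi=0,roll=0):  # tool a deg below horizontal, heading psi, rolled about its axis
    a=np.radians(a); c,s=np.cos(a),np.sin(a)
    M=np.array([[-s,0,c],[0,1,0],[-c,0,-s]])
    return Ro.from_euler('z',psi,degrees=True).as_matrix()@M@Ro.from_euler('z',roll,degrees=True).as_matrix()
GD=robot.grip_depth
def tcp(p,o): return np.asarray(p,float)+o[:,2]*GD   # TCP for a grasp point
E
python3 - <<'E'
from h import *
np.set_printoptions(precision=0,suppress=True)
print(GD)
for a in (15,25,35,45):
  for n,p,psi in [("A",(593,131,46),12),("B",(620,-42,46),-4),("mA",(435,150,50),19),("mA0",(435,150,50),0),("mB",(425,10,50),0),("mB",(455,0,50),0)]:
    o=ori(a,psi); print(a,n,robot.solve_ik(tcp(p,o),o))
  for e in (-a,0):
   for r in (180,-180):
    o=ori(e,5,r); print(a,"inv",e,r,robot.solve_ik(tcp((480,60,350),o),o))
for p in [(572,-315,180),(375,-330,70)]:
    o=ori(90); print(robot.solve_ik(tcp(p,o),o))
E
```

```text
18.700000000000003
15 A None
15 B None
15 mA None
15 mA0 None
15 mB None
15 mB None
15 inv -15 180 None
15 inv -15 -180 None
15 inv 0 180 None
15 inv 0 -180 None
25 A None
25 B None
25 mA None
25 mA0 None
25 mB None
25 mB None
25 inv -25 180 None
25 inv -25 -180 None
25 inv 0 180 None
25 inv 0 -180 None
35 A None
35 B None
35 mA None
35 mA0 None
35 mB None
35 mB None
35 inv -35 180 None
35 inv -35 -180 None
35 inv 0 180 None
35 inv 0 -180 None
45 A [  1.  18. -54. -27.   8.  -8.]
45 B [-15.  19. -52. -26.   8.  -8.]
45 mA None
45 mA0 None
45 mB None
45 mB None
45 inv -45 180 None
45 inv -45 -180 None
45 inv 0 180 None
45 inv 0 -180 None
[-36.  26.   9.  72.   0. -36.]
[-51.  17. -24.  49.   0. -51.]
```

```bash
python3 - <<'E'
from h import *
np.set_printoptions(precision=0,suppress=True)
for a in (15,25,35):
  for n,p in [("A",(593,131,46)),("B",(620,-42,46)),("mA",(430,150,50)),("mB",(430,10,50))]:
    print(a,n,[psi for psi in range(-150,151,15) if robot.solve_ik(tcp(p,ori(a,psi)),ori(a,psi)) is not None],
     [psi for psi in range(-150,151,15) if robot.solve_ik(tcp(p,ori(a,psi,180)),ori(a,psi,180)) is not None])
for e in (-35,-25,-15,0):
  for p in [(500,50,350),(600,0,350),(600,0,500)]:
    print("inv",e,p,[(psi,r) for psi in range(-120,121,15) for r in (0,180) if robot.solve_ik(tcp(p,ori(e,psi,r)),ori(e,psi,r)) is not None])
o=ori(25,-60);print(robot.solve_ik(tcp((593,131,46),o),o))
o=ori(25,60);print(robot.solve_ik(tcp((593,131,46),o),o))
E
```

```text
15 A [-90, -75, -60, -45, -30, 60, 75, 90, 105] [-90, -75, -60, -45, -30, 60, 75, 90, 105]
15 B [-105, -90, -75, -60, -45, 45, 60, 75, 90] [-105, -90, -75, -60, -45, 45, 60, 75, 90]
15 mA [-105, -90, -75, -60, -45, 75, 90, 105, 120, 135, 150] [-105, -90, -75, -60, -45, 75, 90, 105, 120, 135, 150]
15 mB [-135, -120, -105, -90, -75, -60, 45, 60, 75, 90, 105, 120, 135] [-135, -120, -105, -90, -75, -60, 45, 60, 75, 90, 105, 120, 135]
25 A [-105, -90, -75, -60, -45, -30, 45, 60, 75, 90, 105, 120] [-105, -90, -75, -60, -45, -30, 45, 60, 75, 90, 105, 120]
25 B [-120, -105, -90, -75, -60, -45, 30, 45, 60, 75, 90, 105] [-120, -105, -90, -75, -60, -45, 30, 45, 60, 75, 90, 105]
25 mA [-150, -135, -120, -105, -90, -75, -60, -45, 75, 90, 105, 120, 135, 150] [-150, -135, -120, -105, -90, -75, -60, -45, 75, 90, 105, 120, 135, 150]
25 mB [-150, -135, -120, -105, -90, -75, -60, 60, 75, 90, 105, 120, 135, 150] [-150, -135, -120, -105, -90, -75, -60, 60, 75, 90, 105, 120, 135, 150]
35 A [-120, -105, -90, -75, -60, -45, -30, -15, 30, 45, 60, 75, 90, 105, 120, 135] [-120, -105, -90, -75, -60, -45, -30, -
[... 653 characters left out ...]
(600, 0, 500) [(-45, 0), (-45, 180), (-30, 0), (-30, 180)]
inv -15 (500, 50, 350) []
inv -15 (600, 0, 350) []
inv -15 (600, 0, 500) [(-60, 0), (-60, 180), (-45, 0), (-45, 180), (-30, 0), (-30, 180), (-15, 0), (-15, 180), (0, 0), (0, 180), (15, 0), (15, 180), (30, 0), (30, 180)]
inv 0 (500, 50, 350) [(-45, 0), (-45, 180)]
inv 0 (600, 0, 350) [(-60, 0), (-60, 180), (-45, 0), (-45, 180), (-30, 0), (-30, 180), (30, 0), (30, 180), (45, 0), (45, 180)]
inv 0 (600, 0, 500) [(-60, 0), (-60, 180), (-45, 0), (-45, 180), (-30, 0), (-30, 180), (-15, 0), (-15, 180), (0, 0), (0, 180), (15, 0), (15, 180), (30, 0), (30, 180), (45, 0), (45, 180)]
[ 28.  37. -24.  26. -65.  86.]
[-20.  30. -44.  -3.  63. -68.]
```

```bash
python3 - <<'E'
from h import *
np.set_printoptions(precision=1,suppress=True)
o=ori(90); f=robot.current_contact_force
robot.reach(tcp((572,-315,290),o),o)
f0=f(); print(robot.move_linear(tcp((572,-315,179),o),v=60,f_stop=8), f()-f0)
robot.command_gripper(0.0,20); print("w",robot.current_width()*85,robot.current_grip_force(),f()-f0,robot.current_tool_pos())
cv2.imwrite("pics/g1.png",np.hstack([cv2.resize(camera("side")[210:310,330:430],(400,400)),cv2.resize(camera("top")[130:230,345:445],(400,400))]))
E
```

```text
False [ 0.6  0.5 -0.3]
w 26.777147990647652 19.95869296893943 [-0.7  2.2  1.4] [ 572.  -314.6  160.4]
```

View pics/g1.png

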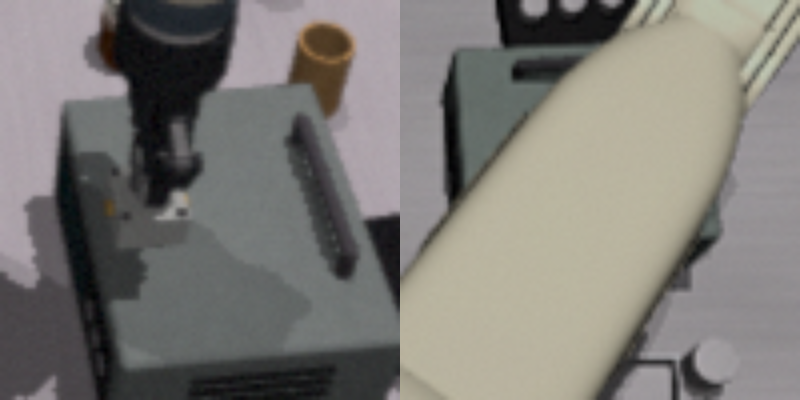

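The grip is seated: 26.8 mm opening and about 2 N lateral. Now I'll pull the plug and set it in the tray.

```bash
python3 - <<'E'
from h import *
np.set_printoptions(precision=1,suppress=True)
o=ori(90); f=robot.current_contact_force
robot.command_gripper(0.0,100); x,y,z=robot.current_tool_pos()
for d in (6,40,110):
    robot.move_linear((x,y,z+d),v=15 if d<50 else 60); print(d,f(),robot.current_width()*85)
robot.reach(tcp((372,-328,150),o),o)
robot.move_linear(tcp((372,-328,75),o),v=60)
print(robot.move_linear(tcp((372,-328,54),o),v=12,f_stop=4), robot.current_tool_pos()[2]+GD)
robot.command_gripper(0.45,30); robot.wait(.3)
x,y,z=robot.current_tool_pos(); robot.move_linear((x,y,z+120),v=60)
o=ori(25,-60); robot.reach(tcp((350,380,300),o),o)
robot.command_gripper(1.0)
a,b=camera("top"),camera("side"); cv2.imwrite("pics/top2.png",a);cv2.imwrite("pics/side2.png",b)
cv2.imwrite("pics/c2.png",np.vstack([np.hstack([cv2.resize(a[150:250,250:380],(390,300)),cv2.resize(a[200:280,350:450],(375,300))]),np.hstack([cv2.resize(b[160:260,300:430],(390,300)),cv2.resize(b[250:350,255:380],(375,300))])]))
print(robot.current_time())
E
```

```text
6 [-0.5  1.9 -8.7] 25.390649489541012
40 [-0.2 -0.6  0.3] 25.226368191942708
110 [-0.7  0.3 -0.7] 25.73856652251662
True 59.27846837187048Traceback (most recent call last):
  File "<stdin>", line 12, in <module>
plant.MotionError: the arm cannot take that pose within its joint ranges
```

```bash
python3 - <<'E'
from h import *
robot.command_gripper(1.0)
robot.move_j([80,0,0,60,-40,80])
a,b=camera("top"),camera("side"); cv2.imwrite("pics/top2.png",a);cv2.imwrite("pics/side2.png",b)
cv2.imwrite("pics/c2.png",np.vstack([np.hstack([cv2.resize(a[150:250,250:380],(390,300)),cv2.resize(a[200:280,350:450],(375,300))]),np.hstack([cv2.resize(b[160:260,300:430],(390,300)),cv2.resize(b[250:350,255:380],(375,300))])]))
print(robot.current_time(),robot.current_tool_pos())
E
```

```text
20.55 [202.46085594 535.45103384 457.83519638]
```

View pics/c2.png

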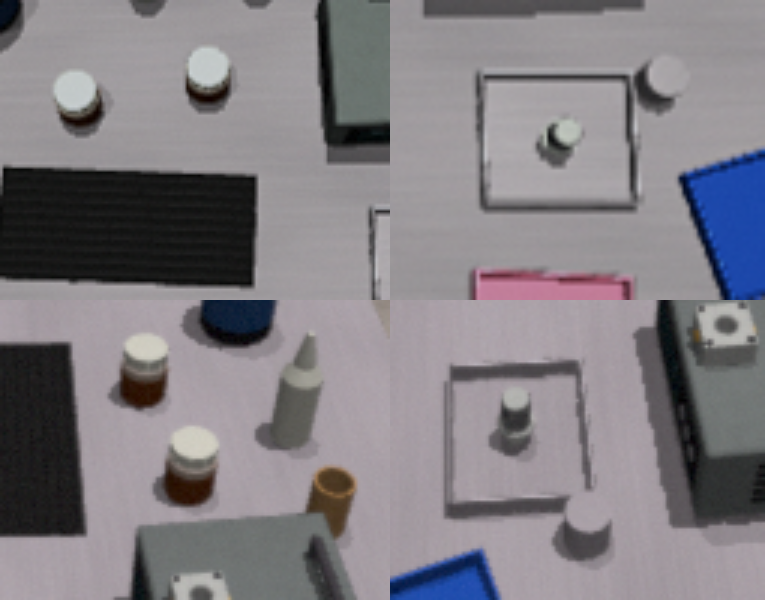

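The plug stands in the tray and the jars haven't moved. I'll check the arm poses for A, then grasp it.

```bash
cat >> h.py <<'E'
H=42
f=robot.current_contact_force
def grasp(p,psi):
    o=ori(25,psi); back=lambda d,z=0: tcp((p[0],p[1],H+z),o)-o[:,2]*d
    robot.command_gripper(1.0)
    robot.reach(back(100,120),o)
    robot.move_linear(back(100,0),v=100)
    print("hit?",robot.move_linear(back(0),v=60,f_stop=6))
    robot.command_gripper(0,20); print("w",robot.current_width()*85,f(),robot.current_tool_pos()-back(0))
    robot.command_gripper(0,60); print("w",robot.current_width()*85,robot.current_grip_force())
    robot.move_linear(back(0,150),v=60); print(f())
def invert(p,e,psi):
    o=ori(e,psi,180); robot.reach(tcp(p,o),o); print(np.round(robot.current_joint_pos()),robot.current_width()*85); robot.wait(2.8)
def place(p,psi):
    o=ori(25,psi); at=lambda z: tcp((p[0],p[1],4+H+z),o)
    robot.reach(at(120),o); robot.move_linear(at(12),v=80)
    print("touch",robot.move_linear(at(-5),v=10,f_stop=3), robot.current_tool_pos()-at(0))
def release():
    robot.command_gripper(1.0,20); robot.wait(.3)
    x=robot.current_tool_pos(); R=np.array(robot.current_tool_rot())
    robot.move_linear(x-R[:,2]*110,v=60); robot.move_linear(x-R[:,2]*110+[0,0,150],v=100)
E
python3 - <<'E'
from h import *
np.set_printoptions(precision=0,suppress=True)
def c(p,a,psi,r=0,d=0):
    o=ori(a,psi,r); print(p,a,psi,robot.solve_ik(tcp(p,o)-o[:,2]*d,o))
A=(593,131)
for z,d in ((162,100),(42,100),(42,0),(192,0)): c((*A,z),25,-45,0,d)
c((600,0,500),-25,-40,180)
c((600,0,500),-15,-30,180)
for z,d in ((166,0),(46,0),(46,110),(196,110)): c((430,150,z),25,-60,0,d)
B=(620,-42)
for z,d in ((162,100),(42,100),(42,0),(192,0)): c((*B,z),25,32,0,d)
c((600,0,500),-15,25,180)
for z,d in ((166,0),(46,0),(46,110),(196,110)): c((425,15,z),25,65,0,d)
E
```

```text
(593, 131, 162) 25 -45 [ 37.  18. -28.  28. -64.  72.]
(593, 131, 42) 25 -45 [ 37.  28. -36.  10. -64.  72.]
(593, 131, 42) 25 -45 [ 27.  33. -41. -17. -60.  53.]
(593, 131, 192) 25 -45 [ 27.  18. -33.   6. -60.  53.]
(600, 0, 500) -25 -40 [  11.   18.  -51. -106.  -44.  153.]
(600, 0, 500) -15 -30 [  8.   4. -52. -75. -36. 169.]
(430, 150, 166) 25 -60 [ 40.  23. -27.  60. -63. 113.]
(430, 150, 46) 25 -60 [ 40.  34. -34.  43. -63. 113.]
(430, 150, 46) 25 -60 [ 51.  35. -22.  71. -58. 133.]
(430, 150, 196) 25 -60 [ 51.  25. -13.  90. -58. 133.]
(620, -42, 162) 25 32 [-46.   8. -44.  15.  62. -63.]
(620, -42, 42) 25 32 [-46.  22. -53.  -9.  62. -63.]
(620, -42, 42) 25 32 [-34.  31. -54. -36.  56. -44.]
(620, -42, 192) 25 32 [-34.  12. -44.  -7.  56. -44.]
(600, 0, 500) -15 25 [ -30.    4.  -55.  -84.   53. -159.]
(425, 15, 166) 25 65 [ -46.   19.  -37.   71.   58. -132.]
(425, 15, 46) 25 65 [ -46.   32.  -44.   52.   58. -132.]
(425, 15, 46) 25 65 [ -59.   31.  -36.   73.   49. -148.]
(425, 15, 196) 25 65 [ -59.   18.  -27.   95.   49. -148.]
```

```bash
python3 - <<'E'
from h import *
np.set_printoptions(precision=1,suppress=True)
grasp((593,131),-45)
w=robot.current_width()*85
cv2.imwrite("pics/g3.png",np.hstack([cv2.resize(camera(n),(400,250)) for n in("top","side")]))
print(w,robot.current_time())
E
```

```text
hit? False
w 59.29053213116797 [-0.7  1.7  1.7] [0.1 0.2 0.3]
w 58.31792305682923 63.705619275569916
[-0.4  0.5 -0.5]
58.6217743316246 29.225
```

View pics/g3.png

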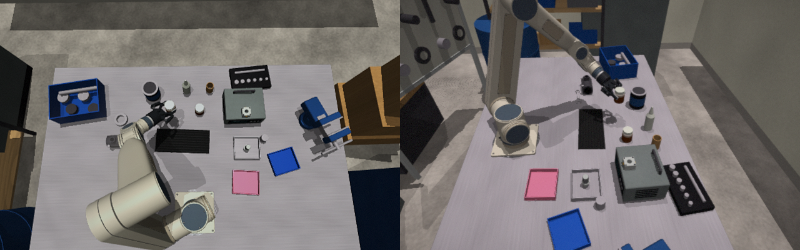

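The jar is held and lifted. Next I'll invert it and place it.

```bash
python3 - <<'E'
from h import *
np.set_printoptions(precision=1,suppress=True)
invert((600,0,500),-25,-40)
cv2.imwrite("pics/inv.png",np.hstack([cv2.resize(camera(n),(400,250)) for n in("top","side")]))
place((430,150),-60); release()
robot.move_j([80,0,0,60,-40,80])
a,b=camera("top"),camera("side")
cv2.imwrite("pics/c4.png",np.vstack([np.hstack([cv2.imread("pics/inv.png")]),np.hstack([cv2.resize(a[140:250,240:370],(400,338)),cv2.resize(b[150:260,270:400],(400,338))])]))
print(robot.current_time())
E
```

```text
[  11.   18.  -51. -105.  -44.  153.] 58.29809737885502
touch True [ 0.  -0.1  0.4]
44.8667
```

View pics/c4.png

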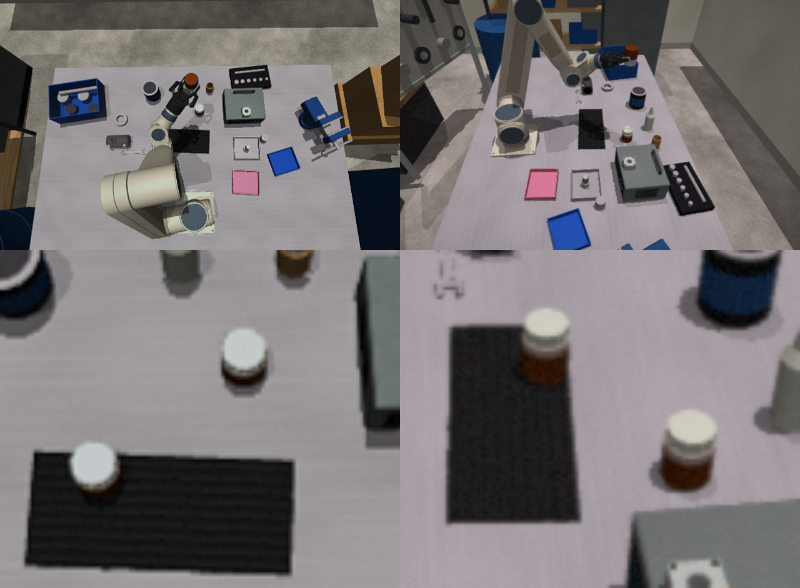

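```bash
python3 - <<'E'
from h import *
print(pt("top",270.4,209.4,82),pt("side",316.6,173.9,82)); print(pt("top",318.8,171.7,78),pt("side",270+289/3.077-.5,150+177/3.077-.5,78))
E
```

```text
[473.78696662 148.05956059  82.        ] [474.55702558 141.17807826  82.        ]
[622.57693788 -37.50998341  78.        ] [619.57301856 -41.98942028  78.        ]
```

Jar A was inverted correctly, but it now stands at about (474,145), so it was nudged 44 mm to the mat's rear edge. I'll pick it up again and set it in the middle before taking B.

```bash
python3 - <<'E'
from h import *
np.set_printoptions(precision=1,suppress=True)
psi=-60; o=ori(25,psi); p=lambda x,y,z,d=0: tcp((x,y,46+z),o)-o[:,2]*d
robot.reach(p(474,145,120,100),o); robot.move_linear(p(474,145,0,100),v=100)
print(robot.move_linear(p(474,145,0),v=60,f_stop=6))
robot.command_gripper(0,20); robot.command_gripper(0,50); print(robot.current_width()*85)
robot.move_linear(p(474,145,15),v=40); robot.move_linear(p(428,148,15),v=60)
print("touch",robot.move_linear(p(428,148,-5),v=10,f_stop=3),robot.current_tool_pos()-p(428,148,0))
release(); robot.move_j([80,0,0,60,-40,80])
a,b=camera("top"),camera("side")
cv2.imwrite("pics/c5.png",np.hstack([cv2.resize(a[140:250,240:370],(400,338)),cv2.resize(b[150:260,270:400],(400,338))]))
print(robot.current_time())
E
```

```text
False
58.65588135946673
touch True [ 0.1 -0.   0.3]
59.0917
```

View pics/c5.png

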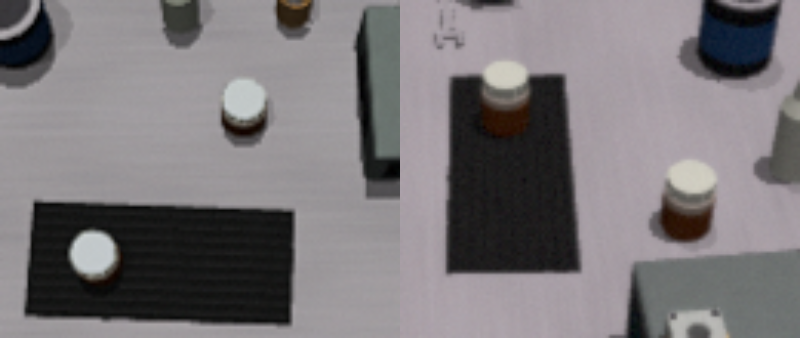

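Jar A now stands well inside the mat at (95,255) in the crop, and B is unmoved. B is next.

```bash
python3 - <<'E'
from h import *
np.set_printoptions(precision=1,suppress=True)
robot.move_j([-46,-5,-30,40,50,-63])
grasp((620,-41),32)
invert((600,0,500),-15,25)
cv2.imwrite("pics/inv2.png",np.hstack([cv2.resize(camera(n),(400,250)) for n in("top","side")]))
place((425,15),65); release()
robot.move_j([80,0,0,60,-40,80])
a,b=camera("top"),camera("side")
cv2.imwrite("pics/c6.png",np.vstack([cv2.imread("pics/inv2.png"),np.hstack([cv2.resize(a[120:280,220:450],(400,278)),cv2.resize(b[150:350,260:440],(400,278))])]))
print(robot.current_time())
E
```

```text
hit? False
w 58.94116647977623 [-1.1 -1.4  3. ] [ 0.  -0.1  0.2]
w 57.799308015367316 63.567709028720856
[ 0.  -0.8 -1.2]
[ -30.    4.  -55.  -84.   53. -159.] 57.922653633792066
touch True [0.  0.  0.3]
86.175
```

View pics/c6.png

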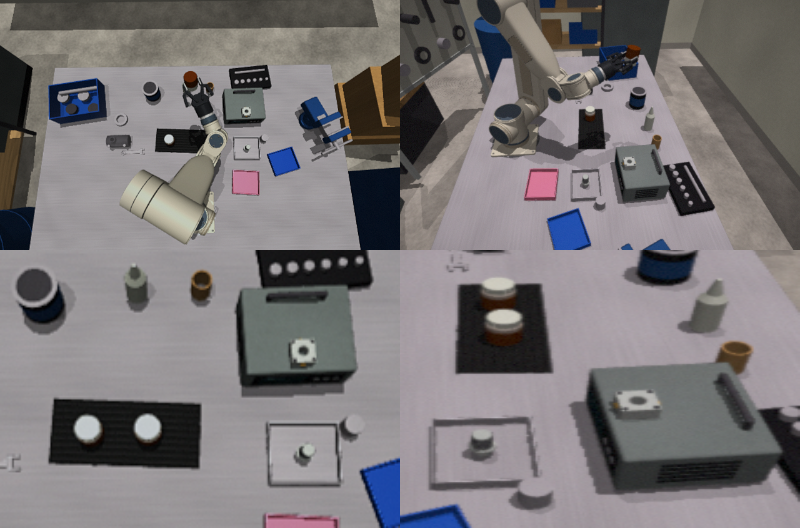

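Jar B was inverted as well. Both jars now stand upright on the mat, the plug is in the tray, and the other things on the bench look unmoved.

```bash
python3 -c "
from plant import robot
print(robot.finish_job())"
```

```text
the job is handed in; nothing more can be done
None
```

I handed the job in at about 86 s: the plug stands upright in the steel tray, and both jars present were turned over for 2.8 s, left one first, and now stand upright on the mat; I put the left jar back mid-mat after it was found about 44 mm off, at the edge.

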